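Brush the walnut shells off the nutcracker's bed

TASK

Take the brush from its stand and sweep all five pieces of walnut shell off the bed of the nutcracker into the scrap tin at its end, with the brush and not with the fingers; let the bristles rest lightly on the bed, without bearing down hard. Then put the brush, bristles down, back on its stand or on the worktop, and leave the tin, the bowl of nuts, the jar and the mug where they are.

Things in the scene. Friction and masses are not known exactly. Their poses are not given: they have to be found in the camera images.
- cracker: lever nutcracker screwed to the worktop: pale wooden board 250 mm deep (its x) x 300 mm wide (its y), a grey cast press on its far half. Origin under the board's middle at worktop height; x points from the open bed to the press, y along the bed. Feet and board are 34 mm high; the board's near half is the bed
- bed (a point): middle of the flat bed's surface, 34 mm above the worktop, axes as the cracker. The bed reaches 71 mm either way in x, to a front rail 11 mm high and 13 mm thick at -x and a back rail 11 mm high and 16 mm thick at +x, and 150 mm either way in y, where both ends are open without a rail
- anvil (a point): middle of the anvil's top (48 mm across, 34 mm above the bed), behind the back rail; axes as the cracker. 50 mm above it hangs the upper jaw (40 mm across), above that the press head; nothing of the press reaches over the bed. The lever points up and away
- tin: scrap tin, an open metal tray 166 mm (its x) x 106 mm (its y) x 28 mm high, walls and floor 3 mm, 0.45 kg, loose. Stands against one open end of the bed (left or right differs), its long side along the edge and its rim 6 mm below the bed, so that pieces pushed over the edge fall in. Origin under its centre
- stand: brush stand, fixed, by the other end of the bed: steel, 114 mm (its x) x 66 mm (its y), two upright end plates 3 mm thick, 108 mm apart inside, top edges 50 mm above the worktop. The brush's wooden stock lies on these edges, the bristles hang between them. Origin under its centre
- brush: wooden counter brush lying on the stand, about 0.19 kg. x points from handle to head, z up when the bristles point down. Origin at the underside of the stock, at the middle of the bristle strip. Stock 34 mm wide, 24 mm high, x = -60 to +66 mm
- bristle_root (a point): where the bristles leave the stock (same point as the brush's origin, axes as the brush). Strip 96 mm long (x), 24 mm wide (y). The bristles are worn: they reach 18 to 42 mm down from here, how far differs and is not measured, so feel for the bed. They are springy in their length, 0.9 N per mm over 5 mm, then stiff
- brush_grip (a point): where to grip the brush: the middle of its straight handle (axes as the brush), 115 mm behind and 19 mm above the brush's origin. The handle is 20 mm wide (y), 18 mm high, x = -198 to -81 mm on the brush. With the TCP 1 mm above this point the fingertips clear the rails when the bristles stand on the bed
- half1: half a walnut shell, hollow side down, a brown dome about 33 mm across and 17 mm high, 12 g; lies on the bed. Origin at the centre of its underside
- half2: half a walnut shell, hollow side down, a brown dome about 31 mm across and 16 mm high, 12 g; lies on the bed. Origin at the centre of its underside
- half3: half a walnut shell, hollow side down, a brown dome about 34 mm across and 16 mm high, 12 g; lies on the bed. Origin at the centre of its underside
- chip1: thick angular piece of walnut shell, about 24 x 18 mm and 8 mm high, 10 g; lies on the bed. Origin at the centre of its underside
- chip2: thick angular piece of walnut shell, about 20 x 21 mm and 8 mm high, 10 g; lies on the bed. Origin at the centre of its underside
- nutbowl: white bowl of whole walnuts, 144 mm across, 68 mm high with the nuts, beyond one end of the bed; to be left alone. Origin under its centre
- jar: jar with a steel cap, 68 mm across, 85 mm high, beyond one end of the bed; to be left alone. Origin under its centre
- mug: blue mug, 76 mm across, 85 mm high, beyond one end of the bed; to be left alone. Origin under its centre

How it is judged:
By the outcome, as a careful person would: the job done as asked, in the order asked, and still so for the second after the job is handed in, with the robot touching nothing.
It also fails if it takes over 58 s, if anything falls off the work surface, if the arm or the gripper's body presses on something with over 40 N, if the wrist force passes 120 N, or if a joint passes its speed limit or range.

ROBOT

A 6-joint arm with a two-finger parallel gripper is mounted at the origin on the work surface. World frame = base frame: x ahead of the robot, y to its left, z up, the work surface at z = 0. Lengths are in m, angles in rad, forces in N, time in s.
With the tool pointing down it reaches from about 0.4 to 0.825 m from the base axis. Payload 7 kg.
Tool frame: the origin (TCP) lies between the finger pads, 19 mm behind the fingertips; this is the grasp point; z points along the fingers, y is the line along which they close (so a half turn about z gives the same grasp; the last joint's range is limited). The gripper opens to 88 mm and grips with 3 to 60 N. Pads are 19 mm wide; open, the fingers measure 130 mm over their backs; the gripper's body (78 mm by 193 mm) begins 47 mm behind the grasp point.
Start: joints at [1.518, 0.359, 0.012, 0, -1.224, -0.288], TCP at [0.226, 0.636, 0.245] pointing down, gripper open.
Joint ranges: [-3.07, 3.07], [-1.43, 2.12], [-1.02, 1.25], [-3.03, 1.67], [-3.05, -0], [-3.03, 3.03]. Speed limits (rad/s): [2.39, 2.39, 3.01, 3.14, 3.14, 3.14].

INTERFACE

Orientations are given as a 3x3 rotation matrix whose columns are the frame's x, y, z axes.
In Python, from rig import robot, camrig, workorder gives the robot as it stands (robot), with the cameras (camrig) and the job (workorder).
- The arm moves only by the shell command python3 inch.py 'ROWS'. ROWS is a JSON list of rows, 1 to 8 of them, each written [opening, [dx, dy, dz], turn]: the opening from 0.0 (shut) to 1.0 (fully open), then dx, dy, dz in normalised numbers (1 is 1 m), then a turn about the tool's z in shares of 4 rad (1.0 is 4 rad); each row is the pose to reach, as a shift and turn from the pose commanded when the command began, along the tool's axes at that moment; what a row does not reach only later rows make up. A row lasts 1/8 s, in which the tool goes at most 0.0625 m and 0.188 rad, less where a joint would pass 70% of its speed; a pose out of reach is approached as far as the arm can. The fingers move at their own pace and stop on an object; the grip force is fixed at half the most. Time passes only in rows, so rows that do not move let the fingers close. It prints the time, the measured TCP pose, the force, the opening and the grip force at its end. Input that does not fit is refused with a message, and nothing moves.
- robot.get_state(): the state, without advancing time (a new reading comes with each control period).
- camrig.snapshot(name): name is "side" or "top" or "wrist"; returns a dict with "frame" (384x512x3 uint8, blue, green, red), "fx", "fy", "cx", "cy" (pixels), "R" (3x3) and "t" (3): a world point X has camera coordinates R X + t; the wrist camera has in their place "hand_eye" (4x4, takes a point from camera to tool coordinates, whose origin is the TCP and whose axes are the flange's). Camera axes: x right, y down, z forward; pixel columns grow to the right and rows downward; lengths in m; the calibration is good to about 2 mm. A picture is of the moment at which its call begins: read the wrist's pose just before it. There is no depth.
- workorder.job_done(): hands the job in; it is judged then, once.
The state is a dict: "time": time; "q": joint angles; "joint_velocities": joint speeds; "effort": joint torques, N m; "tcp_pos": TCP position; "orientation": TCP orientation; "ft_force": force on the tool from outside, world axes, zero at the start; "ft_torque": the same for the moment, N m; "gripper_width": opening from 0.0 (shut) to 1.0 (fully open); "finger_force": force on a finger pad.
Only numpy, scipy, OpenCV 4.12 (cv2) and the standard library are available. Lean on these libraries where they do the work, as an engineer would, in place of code of your own. Each camera call takes 0.05 s, during which the arm holds its last target. There are 200 camera calls.

## Working session

There is one attempt and no reset: what is moved stays moved. The work goes in short steps, Python scripts to look and compute and a shell command to move; the robot and the scene stay as the last step left them, time stands still between calls to the robot, and variables do not carry over. Pictures are saved under pics/ and viewed, at most 10 in all, crops included, and the job is handed in when it is done.

```bash
ls; mkdir -p pics
python3 - <<'E'
from rig import robot, camrig, workorder
import cv2,pickle
s=robot.get_state(); print(s['time'],s['tcp_pos'],s['orientation'])
for n in ['top','side']:
    d=camrig.snapshot(n); cv2.imwrite(f'pics/{n}0.png',d['frame']); pickle.dump(d,open(f'{n}0.pkl','wb'))
    print(n,d['fx'],d['cx'],d['cy'],d['R'],d['t'])
E
```

```text
inch.py
pics
rig.py
0.0 [0.2254951  0.63574509 0.24445465] [[ 9.42448165e-01 -3.34352035e-01 -4.15167657e-04]
 [-3.34352268e-01 -9.42446900e-01 -1.54981990e-03]
 [ 1.26911965e-04  1.59943717e-03 -9.99998713e-01]]
top 489.6104854094985 249.262441960228 184.9789520097199 [[ 0.11531529 -0.99332069  0.00404808]
 [-0.97085758 -0.11356758 -0.21104018]
 [ 0.21009031  0.02040605 -0.977469  ]] [-0.05325294  0.59371761  1.10067797]
side 369.01696044075345 250.38854653268757 185.22693118224674 [[ 0.93326668 -0.35864112  0.01974484]
 [-0.23198111 -0.64381241 -0.72917099]
 [ 0.27422267  0.67593056 -0.68404664]] [-0.53699176  0.20323222  1.00738286]
```

View pics/top0.png

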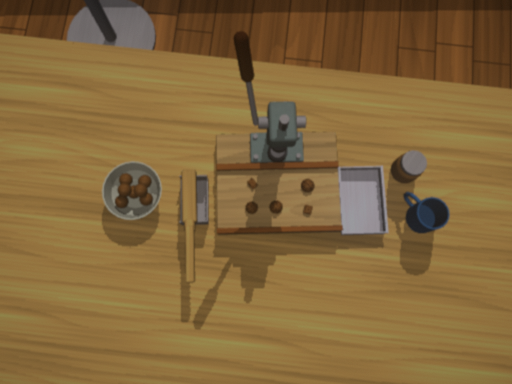

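View pics/side0.png

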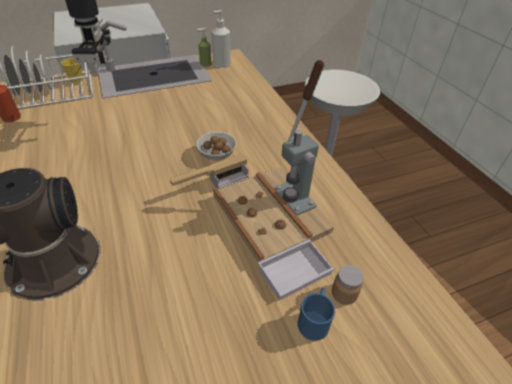

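The top view has image up = +x and left = +y. The bed spans cols 217–340, with the tin on the right at (362,200). The brush stands left at col 190, handle downward (rows 170–281), and the five pieces lie in rows 183–210. I'll measure on an enlarged crop.

```bash
cat > h.py <<'E'
import numpy as np,pickle,cv2
def ray(d,u,v,z):
    R,t=np.array(d['R']),np.array(d['t']); C=-R.T@t
    w=R.T@np.array([(u-d['cx'])/d['fx'],(v-d['cy'])/d['fy'],1]); return C+w*(z-C[2])/w[2]
def proj(d,X):
    c=np.array(d['R'])@X+np.array(d['t']); return d['fx']*c[0]/c[2]+d['cx'],d['fy']*c[1]/c[2]+d['cy']
E
python3 - <<'E'
import cv2,pickle
d=pickle.load(open('top0.pkl','rb'))
c=d['frame'][130:290,170:395]; c=cv2.convertScaleAbs(c,alpha=1.5)
cv2.imwrite('pics/crop1.png',cv2.resize(c,None,fx=3.5,fy=3.5,interpolation=cv2.INTER_CUBIC))
E
```

```text
(no output)
```

View pics/crop1.png

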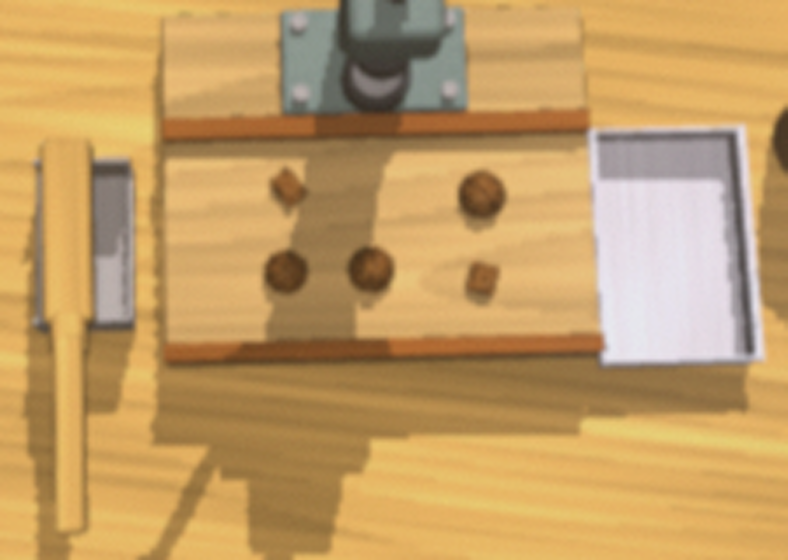

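The crop shows the brush head at (43–92,140–320) and the handle end at (70,530). The bed's inner edges run along rows 135–150 and 335–345. Pieces are at (288,188), (286,272), (371,269), (481,194) and (482,279), and the tin spans (592–762,128–362).

Run:
```python
from h import *
d=pickle.load(open('top0.pkl','rb')); np.set_printoptions(precision=4,suppress=True)
R=np.array(d['R']);print('C',-R.T@np.array(d['t']))
P={'head_farL':(46,140,.074),'head_farR':(90,140,.074),'head_nearL':(46,318,.074),'head_nearR':(92,318,.074),
'hndl_end':(70,531,.078),'hndl_start':(69,330,.078),
'bedL_front':(165,345,.045),'bedR_front':(604,335,.045),'bedL_backrail_in':(163,140,.034),'bedR_back_in':(590,133,.034),
'railfar_L':(163,122,.045),'railfar_R':(588,112,.045),
'chipA':(288,188,.038),'halfA':(286,272,.042),'halfB':(371,269,.042),'halfC':(481,194,.042),'chipB':(482,279,.038),
'tinTL':(592,130,.028),'tinTR':(743,127,.028),'tinBR':(763,360,.028),'tinBL':(600,363,.028),
'standTL':(35,160,.05),'standTR':(131,160,.05),'standBR':(133,327,.05),'standBL':(35,327,.05)}
for k,(x,y,z) in P.items(): print(k,ray(d,170+x/3.5,130+y/3.5,z)[:2].round(4))
f=d['frame'];hsv=cv2.cvtColor(f,cv2.COLOR_BGR2HSV)
for p in [(252,183),(190,240),(190,200),(300,190)]: print(p,hsv[p[1],p[0]])
```

```text
C [ 0.3513 -0.0079  1.2014]
head_farL [0.6115 0.1754]
head_farR [0.615  0.1459]
head_nearL [0.4913 0.158 ]
head_nearR [0.4948 0.1278]
hndl_end [0.3561 0.1223]
hndl_start [0.4847 0.1412]
bedL_front [0.486  0.0796]
bedR_front [ 0.5273 -0.2154]
bedL_backrail_in [0.6303 0.1005]
bedR_back_in [ 0.6702 -0.1968]
railfar_L [0.6404 0.1011]
railfar_R [ 0.6821 -0.1925]
chipA [0.6053 0.0094]
halfA [0.5458 0.004 ]
halfB [ 0.5546 -0.0537]
halfC [ 0.6158 -0.1239]
chipB [ 0.5572 -0.1303]
tinTL [ 0.6742 -0.199 ]
tinTR [ 0.6888 -0.305 ]
tinBR [ 0.5253 -0.3283]
tinBL [ 0.5103 -0.2171]
standTL [0.6021 0.1848]
standTR [0.6098 0.1191]
standBR [0.495  0.1023]
standBL [0.4874 0.168 ]
(252, 183) [ 14 171 100]
(190, 240) [ 18 144 152]
(190, 200) [ 18 145 149]
(300, 190) [ 17 125 124]
```

Frames agree: the cracker's yaw is about 0.139, the brush's about 0.147, the brush origin is near (0.550, 0.151) and the grip near (0.4365, 0.134, 0.070). The brush measures 260 mm against 264 mm expected. I'll approach with the half turn, which keeps joint 6 central.

The manual's scale: turns go in shares of 4 rad. Converting my numbers, 1.44 rad / 4 = 0.36.

```bash
python3 inch.py '[[1,[0.036,0.04,0],0.045],[1,[0.072,0.08,0],0.09],[1,[0.109,0.12,0],0.135],[1,[0.145,0.16,0],0.18],[1,[0.181,0.2,0],0.225],[1,[0.217,0.24,0],0.27],[1,[0.254,0.28,0],0.315],[1,[0.29,0.32,0],0.36]]'
python3 - <<'E'
from rig import robot, camrig, workorder
import numpy as np
s=robot.get_state();R=np.array(s['orientation']);p=np.array(s['tcp_pos'])
print(s['q'],R.T@(np.array([.4365,.1343,.13])-p), np.arctan2(R[1,0],R[0,0]))
E
```

```text
time: 1.1
tcp_pos: [0.3922, 0.2359, 0.2453]
orientation: [[-0.214, -0.977, -0.0], [-0.977, 0.214, 0.0], [-0.0, 0.0, -1.0]]
ft_force: [1.1, 1.0, 0.6]
gripper_width: 1.003
finger_force: 0.0
[ 9.73866313e-01 -7.83283892e-03 -4.43879202e-01 -4.79606566e-05
 -1.13471812e+00 -1.18936828e+00] [ 0.08973342 -0.06501432  0.11532058] -1.786318552372856
```

Converted, 1.208 rad / 4 = 0.302.

```bash
python3 inch.py '[[1,[0.013,-0.009,0.015],0.045],[1,[0.026,-0.018,0.03],0.09],[1,[0.039,-0.028,0.05],0.135],[1,[0.052,-0.037,0.065],0.18],[1,[0.065,-0.046,0.08],0.225],[1,[0.078,-0.055,0.1],0.27],[1,[0.09,-0.065,0.115],0.302],[1,[0.09,-0.065,0.115],0.302]]'
python3 - <<'E'
from rig import robot, camrig, workorder
import numpy as np,cv2
s=robot.get_state();R=np.array(s['orientation']);p=np.array(s['tcp_pos'])
d=camrig.snapshot('wrist'); print(s['q'],d['hand_eye'],np.arctan2(R[1,0],R[0,0]))
cv2.imwrite('pics/w1.png',d['frame'])
H=np.array(d['hand_eye'])
for P in [(.4365,.1343,.078),(.3561,.1223,.078)]:
    c=np.linalg.inv(H)@np.r_[R.T@(np.array(P)-p),1]; print(d['fx']*c[0]/c[2]+d['cx'],d['fy']*c[1]/c[2]+d['cy'])
E
```

```text
time: 2.1
tcp_pos: [0.4361, 0.1348, 0.1292]
orientation: [[-0.989, -0.151, -0.002], [-0.151, 0.989, -0.002], [0.003, -0.001, -1.0]]
ft_force: [0.4, -0.2, 1.3]
gripper_width: 1.0
finger_force: 0.0
[ 7.33171903e-01  1.14791356e-01 -6.11817513e-01 -3.30221353e-04
 -8.47219792e-01 -2.15243836e+00] [[-2.98476330e-04 -9.67215064e-01 -2.53958522e-01  6.76212534e-02]
 [ 9.99999936e-01 -3.39071605e-04  1.16077431e-04 -5.74364386e-04]
 [-1.98381964e-04 -2.53958471e-01  9.67215103e-01 -1.38914287e-01]
 [ 0.00000000e+00  0.00000000e+00  0.00000000e+00  1.00000000e+00]] -2.9902837353498493
254.4554379581885 223.80450981257366
254.88832562862234 85.32166053880103
```

View pics/w1.png

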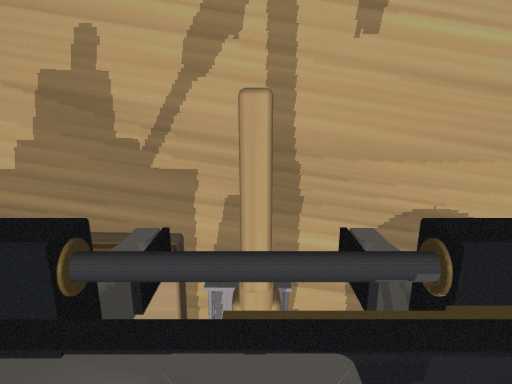

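The wrist view shows the handle centred at col 255 with its end at row 88, against a predicted (255,85). I'll descend and grip.

```bash
python3 inch.py '[[1,[0,0,0.03],0],[1,[0,0,0.055],0],[1,[0,0,0.059],0],[0,[0,0,0.059],0],[0,[0,0,0.059],0],[0,[0,0,0.059],0],[0,[0,0,0.059],0],[0,[0,0,0.059],0]]'
```

```text
time: 3.15
tcp_pos: [0.4369, 0.1361, 0.0716]
orientation: [[-0.988, -0.152, 0.0], [-0.152, 0.988, 0.0], [-0.0, 0.0, -1.0]]
ft_force: [0.5, 0.5, -0.4]
gripper_width: 0.491
finger_force: 0.0
```

```bash
python3 inch.py '[[0,[0,0,0],0],[0,[0,0,0],0],[0,[0,0,0],0],[0,[0,0,0],0],[0,[0,0,0],0],[0,[0,0,0],0]]'; python3 inch.py '[[0,[0,0,-0.02],0],[0,[0,0,-0.06],0],[0,[0,0,-0.06],0]]'
python3 - <<'E'
from rig import robot, camrig, workorder
import cv2,pickle
s=robot.get_state(); print(s['tcp_pos'],s['ft_force'],s['ft_torque'])
d=camrig.snapshot('side');pickle.dump(d,open('side1.pkl','wb'))
cv2.imwrite('pics/side1.png',cv2.resize(d['frame'][100:290,130:370],None,fx=3,fy=3,interpolation=cv2.INTER_CUBIC))
E
```

```text
time: 3.9
tcp_pos: [0.4368, 0.136, 0.0713]
orientation: [[-0.988, -0.152, -0.0], [-0.152, 0.988, -0.0], [0.0, -0.0, -1.0]]
ft_force: [0.1, 0.2, -0.6]
gripper_width: 0.224
finger_force: 30.0
time: 4.28
tcp_pos: [0.4381, 0.1371, 0.1337]
orientation: [[-0.988, -0.153, 0.004], [-0.153, 0.988, 0.003], [-0.004, 0.002, -1.0]]
ft_force: [0.3, 0.5, -2.0]
gripper_width: 0.222
finger_force: 30.0
[0.43813872 0.13708743 0.13373243] [ 0.26953052  0.47479852 -1.99470824] [ 0.00515673  0.1037234  -0.00326028]
```

View pics/side1.png

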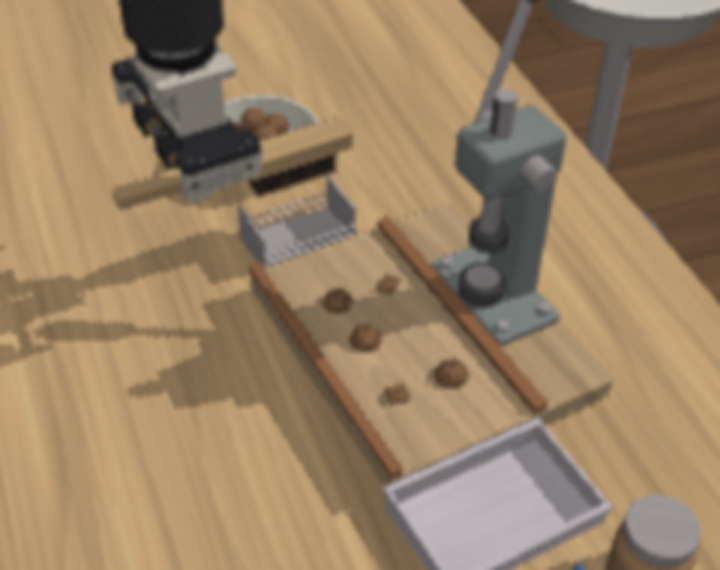

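The brush is held level in the gripper, its bristles short and dark (crop 250–335,155–190), and all five pieces are still on the bed. Bed centre is about (0.5785, −0.058). I'll go above the bed's left end and feel down.

Converted, 0.013 rad / 4 = 0.0033.

```bash
python3 inch.py '[[0,[0,-0.04,0],0.0033],[0,[-0.001,-0.08,0],0.0033],[0,[-0.001,-0.095,0.01],0.0033],[0,[-0.001,-0.095,0.029],0.0033],[0,[-0.001,-0.095,0.029],0.0033],[0,[-0.001,-0.095,0.029],0.0033]]'
python3 - <<'E'
from rig import robot, camrig, workorder
s=robot.get_state(); print(s['ft_force'],s['ft_torque'],s['tcp_pos'])
E
python3 inch.py '[[0,[0,0,0.005],0],[0,[0,0,0.01],0],[0,[0,0,0.01],0]]';python3 - <<'E'
from rig import robot, camrig, workorder
s=robot.get_state(); print(s['ft_force'],s['ft_torque'],s['tcp_pos'])
E
```

```text
time: 5.08
tcp_pos: [0.4522, 0.0425, 0.1022]
orientation: [[-0.99, -0.14, -0.001], [-0.14, 0.99, -0.001], [0.001, -0.0, -1.0]]
ft_force: [-0.4, 1.1, -1.5]
gripper_width: 0.229
finger_force: 30.0
[-0.3678895   1.11953542 -1.46390913] [ 0.06080034 -0.00814148  0.05466993] [0.45217008 0.04252526 0.1021867 ]
time: 5.45
tcp_pos: [0.4519, 0.0423, 0.092]
orientation: [[-0.99, -0.139, -0.001], [-0.139, 0.99, -0.0], [0.001, -0.0, -1.0]]
ft_force: [-0.3, 0.2, -1.5]
gripper_width: 0.229
finger_force: 30.0
[-0.32353506  0.2073594  -1.51983875] [ 0.00753291  0.05308293 -0.01066551] [0.45194276 0.04230551 0.09203133]
```

```bash
python3 inch.py '[[0,[0,0,0.003],0],[0,[0,0,0.003],0]]'|grep -E 'tcp|ft'; python3 inch.py '[[0,[0,0,0.003],0],[0,[0,0,0.003],0]]'|grep -E 'tcp|ft'
python3 - <<'E'
from rig import robot, camrig, workorder
s=robot.get_state(); print(s['ft_force'],s['ft_torque'],s['tcp_pos'])
E
```

```text
tcp_pos: [0.4521, 0.0423, 0.0892]
ft_force: [-0.4, -0.4, -1.8]
tcp_pos: [0.4523, 0.0423, 0.0863]
ft_force: [0.1, -0.5, -1.6]
[ 0.10137559 -0.51541431 -1.58341433] [ 0.05126492 -0.11126825  0.03100612] [0.4523465  0.04234031 0.08628457]
```

```bash
cat > st.py <<'E'
from rig import robot, camrig, workorder
import numpy as np
s=robot.get_state(); print(round(s['time'],2),np.round(s['tcp_pos'],4),np.round(s['ft_force'],2),np.round(s['ft_torque'],3))
E
python3 inch.py '[[0,[0,0,0.002],0],[0,[0,0,0.002],0]]'>/dev/null; python3 st.py; python3 inch.py '[[0,[0,0,0.002],0],[0,[0,0,0.002],0]]'>/dev/null; python3 st.py
```

```text
6.2 [0.4522 0.0423 0.0843] [ 0.35  0.29 -0.42] [ 0.071  0.082 -0.074]
6.45 [0.4522 0.0423 0.0823] [-1.84 -0.02  0.86] [ 0.014  0.249 -0.006]
```

```bash
python3 inch.py '[[0,[0,0,0.002],0],[0,[0,0,0.002],0]]'>/dev/null; python3 st.py; python3 inch.py '[[0,[0,0,0],0]]'>/dev/null; python3 st.py
```

```text
6.7 [0.4522 0.0423 0.0803] [-2.   -0.51  1.46] [ 0.033  0.345 -0.028]
6.83 [0.4522 0.0423 0.0804] [-2.4  -0.29  2.28] [0.063 0.415 0.017]
```

Contact begins near TCP z = 0.0853, so the bristles are about 30 mm long. I'll ease up to about 2 mm compression and sweep along −y.

```bash
python3 inch.py '[[0,[0,0,-0.0025],0],[0,[0,-0.01,-0.0025],0],[0,[0,-0.025,-0.0025],0],[0,[0,-0.04,-0.0025],0],[0,[0,-0.055,-0.0025],0],[0,[0,-0.07,-0.0025],0],[0,[0,-0.085,-0.0025],0],[0,[0,-0.1,-0.0025],0]]'>/dev/null; python3 st.py; python3 inch.py '[[0,[0,-0.015,0],0],[0,[0,-0.03,0],0],[0,[0,-0.045,0],0],[0,[0,-0.06,0],0],[0,[0,-0.075,0],0],[0,[0,-0.09,0],0],[0,[0,-0.1,0],0]]'>/dev/null; python3 st.py
python3 - <<'E'
from rig import robot, camrig, workorder
import cv2,pickle
d=camrig.snapshot('top');pickle.dump(d,open('top1.pkl','wb'))
cv2.imwrite('pics/top1.png',cv2.resize(d['frame'][130:290,170:395],None,fx=3.5,fy=3.5,interpolation=cv2.INTER_CUBIC))
E
```

```text
7.83 [ 0.4663 -0.0578  0.0828] [0.08 1.61 1.93] [ 0.77  -0.208  0.267]
8.7 [ 0.4802 -0.1567  0.0828] [-0.35  1.97  0.46] [ 0.777 -0.266  0.254]
```

View pics/top1.png

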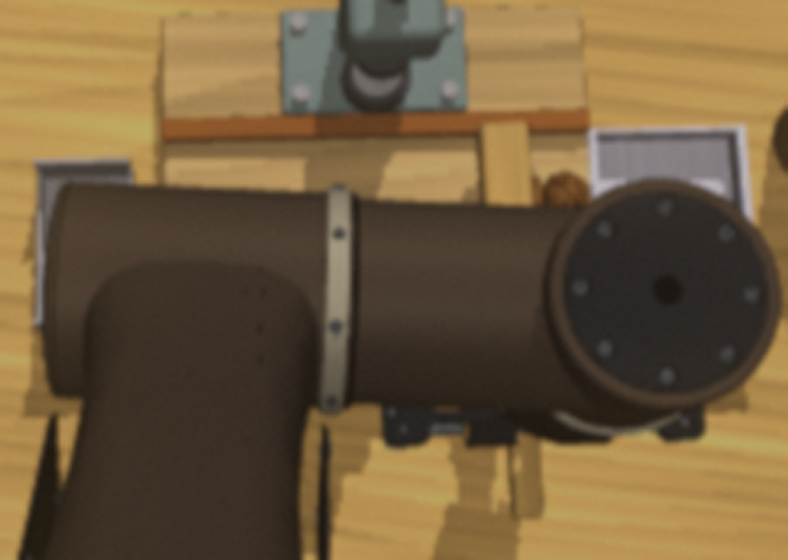

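The head is at crop col 480–530 with half C just ahead of it at (565,190), and the arm hides the rest. I'll finish the stroke past the edge.

```bash
python3 inch.py '[[0,[0,-0.015,0],0],[0,[0,-0.03,0],0],[0,[0,-0.045,0],0],[0,[0,-0.06,0],0],[0,[0,-0.075,0],0],[0,[0,-0.085,0],0],[0,[0,-0.085,0],0],[0,[0,-0.085,0],0]]'>/dev/null; python3 st.py
python3 - <<'E'
from rig import robot, camrig, workorder
import cv2,pickle
d=camrig.snapshot('side');pickle.dump(d,open('side2.pkl','wb'))
cv2.imwrite('pics/side2.png',cv2.resize(d['frame'][140:340,190:390],None,fx=3,fy=3,interpolation=cv2.INTER_CUBIC))
E
```

```text
9.75 [ 0.4919 -0.2399  0.0829] [ 0.45 -0.47  1.65] [-0.008 -0.479 -0.005]
```

View pics/side2.png

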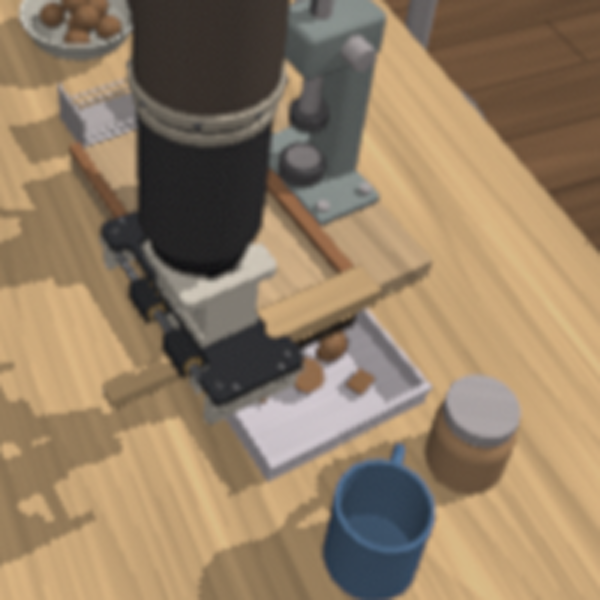

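Three pieces show in the tin (at (310,375), (360,382) and (332,347)). I'll lift, retreat over the left end and look at what remains.

```bash
python3 inch.py '[[0,[0,0,-0.025],0],[0,[0,0,-0.05],0],[0,[0,0.06,-0.06],0],[0,[0,0.12,-0.06],0],[0,[0,0.18,-0.06],0],[0,[0,0.24,-0.06],0],[0,[0,0.3,-0.06],0],[0,[0,0.36,-0.06],0]]'>/dev/null; python3 st.py
python3 - <<'E'
from rig import robot, camrig, workorder
import cv2,pickle,numpy as np
a=camrig.snapshot('side');b=camrig.snapshot('top');pickle.dump((a,b),open('v3.pkl','wb'))
im=np.hstack([cv2.resize(a['frame'][170:320,200:350],(400,400),interpolation=cv2.INTER_CUBIC),cv2.resize(b['frame'][130:260,200:395],(400,267),interpolation=cv2.INTER_CUBIC) if 0 else cv2.resize(b['frame'][120:270,240:390],(400,400),interpolation=cv2.INTER_CUBIC)])
cv2.imwrite('pics/v3.png',im)
E
```

```text
10.8 [0.4402 0.1184 0.1426] [ 1.81  1.1  -1.95] [ 0.041 -0.294  0.005]
```

View pics/v3.png

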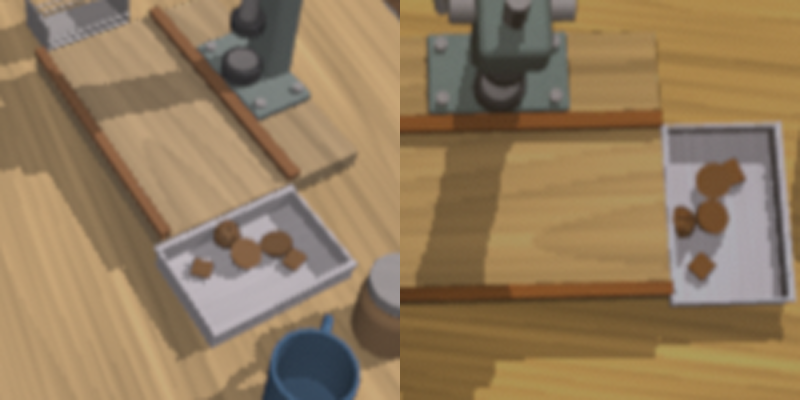

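All five pieces are in the tin (three halves and two chips) and the bed is clear. The tin's corner is at (339,167), unmoved. I'll go above the stand in the earlier lift pose and compare the side view with the one from the pickup to check for slip.

Converted, -0.013 rad / 4 = -0.0033.

```bash
python3 inch.py '[[0,[0.001,0.018,0.009],-0.0033],[0,[0.001,0.018,0.009],-0.0033],[0,[0.001,0.018,0.009],-0.0033],[0,[0.001,0.018,0.009],-0.0033],[0,[0.001,0.018,0.009],-0.0033]]'
python3 - <<'E'
from rig import robot, camrig, workorder
import cv2,pickle,numpy as np
a=camrig.snapshot('side');b=pickle.load(open('side1.pkl','rb'))
s=np.s_[120:195,160:260]
cv2.imwrite('pics/cmp.png',np.hstack([cv2.resize(x['frame'][s],(400,300),interpolation=cv2.INTER_CUBIC) for x in (b,a)]))
E
```

```text
time: 11.52
tcp_pos: [0.4384, 0.1338, 0.134]
orientation: [[-0.988, -0.151, 0.0], [-0.151, 0.988, 0.0], [-0.0, 0.0, -1.0]]
ft_force: [0.3, -0.5, -1.4]
gripper_width: 0.225
finger_force: 30.0
```

View pics/cmp.png

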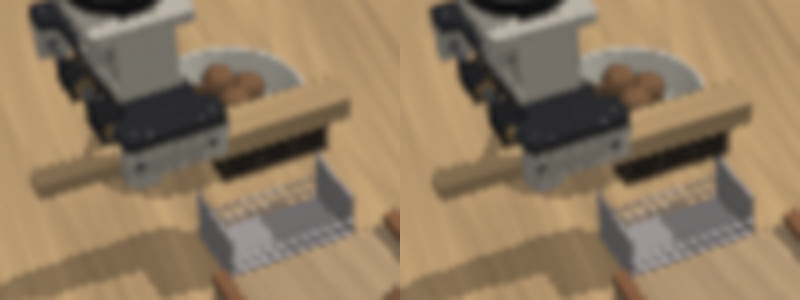

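The x position and yaw match the pickup view. The head end sits a little lower, at about (350,100) against (347,82), so the brush has pitched slightly in the grip. Lowering gently onto the plates will level it, so I'll feel for contact.

```bash
python3 inch.py '[[0,[0.0015,0.002,0.02],0],[0,[0.0015,0.002,0.04],0],[0,[0.0015,0.002,0.048],0],[0,[0.0015,0.002,0.052],0],[0,[0.0015,0.002,0.052],0]]'>/dev/null; python3 st.py; python3 inch.py '[[0,[0,0,0.003],0],[0,[0,0,0.003],0],[0,[0,0,0.003],0]]' >/dev/null; python3 st.py
```

```text
12.2 [0.4367 0.1361 0.0821] [-0.39 -0.4  -2.19] [-0.011 -0.012  0.054]
12.57 [0.4366 0.1361 0.079 ] [-0.49 -0.66 -2.51] [-0.005  0.011  0.019]
```

```bash
python3 inch.py '[[0,[0,0,0.002],0],[0,[0,0,0.004],0],[0,[0,0,0.004],0]]' >/dev/null; python3 st.py; python3 inch.py '[[0,[0,0,0.0015],0],[0,[0,0,0.003],0],[0,[0,0,0.003],0]]' >/dev/null; python3 st.py
```

```text
12.95 [0.4365 0.136  0.0748] [-1.17 -0.72  0.2 ] [ 0.075  0.07  -0.026]
13.32 [0.4365 0.1361 0.0719] [-2.24 -1.07  1.2 ] [0.122 0.124 0.087]
```

```bash
python3 inch.py '[[0,[0,0,0.0008],0],[0,[0,0,0.0008],0],[0.3,[0,0,0.0008],0],[0.4,[0,0,0.0008],0],[0.6,[0,0,0.0008],0],[0.8,[0,0,0.0008],0],[1,[0,0,0.0008],0],[1,[0,0,0.0008],0]]'; python3 inch.py '[[1,[0,0,0],0],[1,[0,0,0],0],[1,[0,0,0],0],[1,[0,0,-0.03],0],[1,[0,0,-0.08],0],[1,[0,0,-0.14],0],[1,[0,0,-0.18],0],[1,[0,0,-0.18],0]]'
python3 - <<'E'
from rig import robot, camrig, workorder
import cv2,numpy as np
a=camrig.snapshot('side');b=camrig.snapshot('top')
cv2.imwrite('pics/v4.png',np.hstack([cv2.resize(a['frame'][110:350,150:390],(400,400),interpolation=cv2.INTER_CUBIC),cv2.resize(b['frame'][120:300,160:340],(400,400),interpolation=cv2.INTER_CUBIC)]))
E
```

```text
time: 14.32
tcp_pos: [0.4365, 0.136, 0.071]
orientation: [[-0.988, -0.152, -0.0], [-0.152, 0.988, -0.0], [0.0, -0.0, -1.0]]
ft_force: [0.6, -0.3, -0.2]
gripper_width: 0.791
finger_force: 0.0
time: 15.32
tcp_pos: [0.4379, 0.1369, 0.2545]
orientation: [[-0.988, -0.153, 0.006], [-0.152, 0.988, 0.004], [-0.006, 0.003, -1.0]]
ft_force: [0.0, 0.0, -1.1]
gripper_width: 0.999
finger_force: 0.0
```

View pics/v4.png

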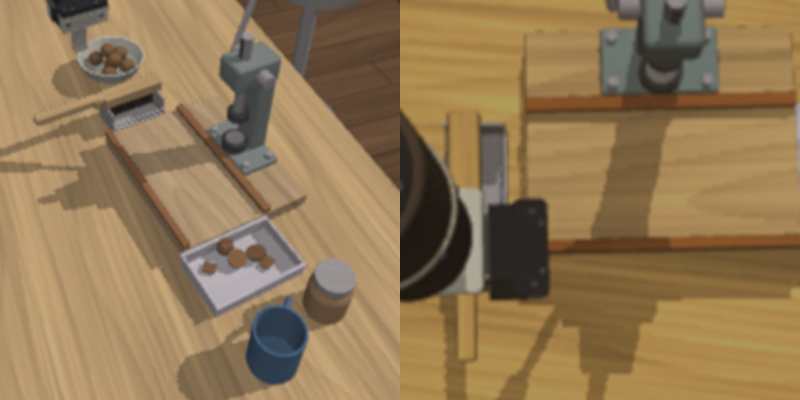

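The brush lies level on its stand (left view (40–160,80–120)), bristles down between the plates. The bed is empty, all five pieces are in the tin, and the tin, bowl, jar and mug are where they were. The gripper is clear of everything, so I'll hand in.

```bash
python3 inch.py '[[1,[0,0,0],0],[1,[0,0,0],0]]' | head -1; python3 -c "
from rig import robot, camrig, workorder
print(workorder.job_done())"
```

```text
time: 15.68
the job is handed in; nothing more can be done
None
```

I swept all five shell pieces into the tin with the brush in one light stroke and put the brush back on its stand, bristles down; the tin, bowl, jar and mug look unmoved in the last pictures, and I handed the job in at 15.7 s.

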